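# Nest the feed dippers with their handles fanned

### The job

Nest the three white handled dippers to put them away: the middle-sized one inside the wide one, which stays standing where it is in the black drip tray, and the narrow one inside the middle one, each sitting level on the floor of the one around it. Fan the handles like a hand of cards: each handle about an eighth of a turn (45 degrees) anticlockwise, seen from above, from the handle of the dipper it sits in. Lower the dippers in rather than dropping them, let go, and leave the handleless beaker and the potted seedling alone.

Things in the scene. Friction and masses are not known exactly. Their poses are not given: they have to be found in the camera images.
- wide_dipper: Wide dipper, in mm: 110 across the rim, 94 at the foot, 260 g. White plastic, 66 mm high, wall 3, floor 8 thick. Level handle bar 16 wide, 12 high, its middle 68 above the underside, to 145 from the axis. Origin: centre of the underside; z up, x out along the handle. Stands loose in a fixed square black drip tray, 160 wide, 14 high, floor 4 above the bench.
- middle_dipper: Middle-sized dipper, in mm: 80 across the rim, 68 at the foot, about 110 g, on the bench at one side. White plastic, 66 mm high, wall 3, floor 8 thick. Level handle bar 16 wide, 12 high, its middle 68 above the underside, to 130 from the axis. Origin: centre of the underside; z up, x out along the handle. Seated, it rests on the outer dipper's floor, 8 above that one's underside, handle 4 over its rim.
- narrow_dipper: Narrow dipper, in mm: 54 across the rim, 42 at the foot, about 70 g, on the bench at the other side. White plastic, 66 mm high, wall 3, floor 8 thick. Level handle bar 16 wide, 12 high, its middle 68 above the underside, to 115 from the axis. Origin: centre of the underside; z up, x out along the handle. Seated, it rests on the outer dipper's floor, 8 above that one's underside, handle 4 over its rim.
- middle_handle (a point): A point in the middle of the middle-sized dipper's handle bar, a good place to pinch it: 85 mm from the cup's axis along the dipper's x and 68 mm above its underside; same axes as the dipper.
- narrow_handle (a point): A point in the middle of the narrow dipper's handle bar, a good place to pinch it: 85 mm from the cup's axis along the dipper's x and 68 mm above its underside; same axes as the dipper.
- beaker: Bystander: a white plastic beaker without a handle, 80 mm across and 80 mm high, loose on the bench. Origin at the centre of its underside, z up.
- pot: Bystander: a square black plant pot with a seedling, 96 mm wide at the rim, 90 mm high (125 mm with leaves), loose on the bench. Origin at the centre of its underside, z up.
Not all that is in view belongs to the job. What is shaped like the wide_dipper but brown or turquoise is not meant. Leave any orange or purple look-alike of the middle_dipper alone.

How it is judged:
By the outcome, as a careful person would: the job done as asked, in the order asked, and still so for the second after the job is handed in, with the robot touching nothing.
It also fails if it takes over 58 s, if anything falls off the work surface, if the arm or the gripper's body presses on something with over 40 N, if the wrist force passes 120 N, or if a joint passes its speed limit or range.

### The arm

A 6-joint arm with a two-finger parallel gripper is mounted at the origin on the work surface. World frame = base frame: x ahead of the robot, y to its left, z up, the work surface at z = 0. Lengths are in m, angles in degrees, forces in N, time in s.
With the tool pointing down it reaches from about 0.25 to 0.725 m from the base axis. Payload 9.7 kg.
Tool frame: the origin (TCP) lies at the very end of the fingers, on their centre line; the grasp point (between the pads) lies 19 mm behind it (bot.grip_depth is the distance from the TCP to the grasp point, in m); z points along the fingers, y is the direction in which the jaws open and shut (so a half turn about z gives the same grasp; the last joint's range is limited). The gripper opens to 85 mm and grips with 20 to 120 N. Pads are 22 mm wide; open, the fingers measure 114 mm over their backs; the gripper's body (76 mm by 85 mm) begins 54 mm behind the grasp point. The pads swing forward as they close: fully open they stand 13 mm farther back than shut.
Start: joints at [-64.859, 4.979, 10.078, 95.1, 0, 90], TCP at [0.234, -0.498, 0.231] pointing down, gripper open.
Joint ranges: [-179.16, 179.16], [-48.56, 103.87], [-65.8, 70.77], [-126.05, 130.52], [-82.76, 87.17], [-180, 180]. Speed limits (degrees/s): [127.2, 127.2, 147.25, 180, 180, 180].

### API

Orientations are given as [roll, pitch, yaw] about the fixed x, y, z axes, in that order (R = Rz(yaw) Ry(pitch) Rx(roll)).
In Python, from workcell import bot, viewer gives the robot as it stands.
- The arm moves only by the tool arm_command, never from a script. Its argument "motion" is a list of rows, each a list of 3 entries, a list of its own where there are three numbers: the opening, from 0 (shut) to 1 (fully open), then the shift along the tool's x, y, z in units of 60 mm (1.0 is 60 mm), then the turn, a rotation vector about the tool's x, y, z in units of 6 degrees (1.0 is 6 degrees). A call has 1 to 12 rows; each row shifts and turns the commanded pose from where the row before left it, along the tool's axes as they then stand; what a row does not reach is not made up. A row lasts 1/8 s, in which the tool goes at most 62.5 mm and 10.7 degrees, less where a joint would pass 70% of its speed; a pose out of reach is approached as far as the arm can. A call is refused whole if a number of a shift passes 1 or a number of a turn 1, either way. A call with a gripper value outside its range is refused whole. The fingers move at their own pace and stop on an object; "newtons" is the grip in N (left out, the last holds). Time passes only in rows, so rows that do not move let the fingers close. It gives the time, the measured TCP pose, the force and the opening at its end, in the units of the state.
- bot.get_obs(): the state, without advancing time (a new reading comes with each control period).
- viewer.camera(name): name is "scene" or "top"; returns the picture (480x640x3 uint8, blue, green, red); there is no depth.
- viewer.calibration(name): a dict with "fx", "fy", "cx", "cy" (pixels), "T" (4x4, takes a point from camera to world coordinates). Camera axes: x right, y down, z forward; pixel columns grow to the right and rows downward; lengths in m; the calibration is good to about 2 mm. A picture is of the moment at which its call begins. calibration takes no time and is no camera call.
- bot.job_done(): hands the job in, once; it reports no verdict.
The state is a dict: "time": time; "q": joint angles; "qd": joint speeds; "joint_efforts": joint torques, N m; "ee_pos": TCP position; "tcp_rot": TCP orientation; "wrist_force": force on the tool from outside, world axes, zero at the start; "torque": the same for the moment, N m; "opening": finger opening in m.
Only numpy, scipy, OpenCV 4.12 (cv2) and the standard library are available. Lean on these libraries where they do the work, as an engineer would, in place of code of your own. Each camera call takes 0.05 s, during which the arm holds its last target.

## Working session

There is one attempt and no reset: what is moved stays moved. The work goes in short steps, Python scripts to look and compute and a tool call to move; the robot and the scene stay as the last step left them, time stands still between calls to the robot, and variables do not carry over. Pictures are saved under pics/ and viewed, and the job is handed in when it is done.

Besides the shell and the picture viewer there is one more tool, called after ">>>" as name([rows], argument=value, ...), one row to a line, values as JSON. arm_command: Moves the arm, as the interface text tells. Its arguments: {"type":"object","properties":{"motion":{"type":"array"},"newtons":{"type":"number"}},"required":["motion"]}

```bash
ls; mkdir -p pics; python3 - <<'E'
from workcell import bot, viewer
import cv2
for n in("scene","top"):
    cv2.imwrite(f"pics/{n}0.png",viewer.camera(n)); c=viewer.calibration(n); print(n,c)
o=bot.get_obs(); print(o)
E
```

```text
pics
scene {'fx': 588.1207781926712, 'fy': 588.1207781926712, 'cx': 329.36126180810504, 'cy': 238.50890991245367, 'T': array([[-0.21691451,  0.56511114, -0.79598838,  1.68220706],
       [ 0.97616855,  0.13104842, -0.17297764,  0.19710101],
       [ 0.00656143, -0.81454018, -0.58007003,  0.90359724],
       [ 0.        ,  0.        ,  0.        ,  1.        ]])}
top {'fx': 551.504515617912, 'fy': 551.504515617912, 'cx': 313.9191070851325, 'cy': 243.71887819877227, 'T': array([[-3.95627758e-03, -9.94271065e-01,  1.06814777e-01,
         4.17261987e-01],
       [-9.99991563e-01,  4.05172196e-03,  6.76551580e-04,
        -5.59152594e-02],
       [-1.10545944e-03, -1.06811199e-01, -9.94278706e-01,
         1.47038740e+00],
       [ 0.00000000e+00,  0.00000000e+00,  0.00000000e+00,
         1.00000000e+00]])}
{'time': 0.1, 'q': array([-6.48587109e+01,  5.00883438e+00,  1.00397587e+01,  9.51010476e+01,
        2.45817606e-03,  9.00016433e+01]), 'qd': array([ 0.01742879, -0.15246799,  0.04434174, -0.08474888, -0.00379537,
       -0.0122901 ]), 'joint_efforts': array([ 3.29201293e-04, -5.21561766e+01,  4.65654087e+01,  1.59414072e-02,
       -2.49695040e-05, -2.26863665e-05]), 'ee_pos': array([ 0.2335899 , -0.49769823,  0.23065233]), 'tcp_rot': array([-1.79929877e+02, -2.45616302e-03,  2.51396428e+01]), 'wrist_force': array([-0.89947964, -0.76197331, -0.36023661]), 'torque': array([-0.00975883, -0.02833568,  0.0105883 ]), 'opening': 0.08541765416925343}
```

View pics/scene0.png

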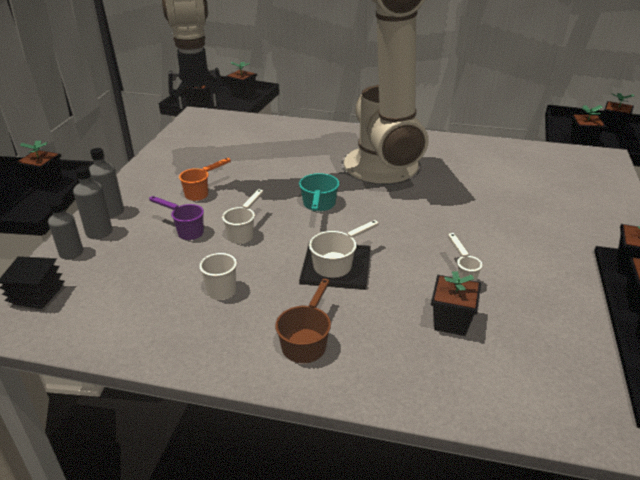

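View pics/top0.png

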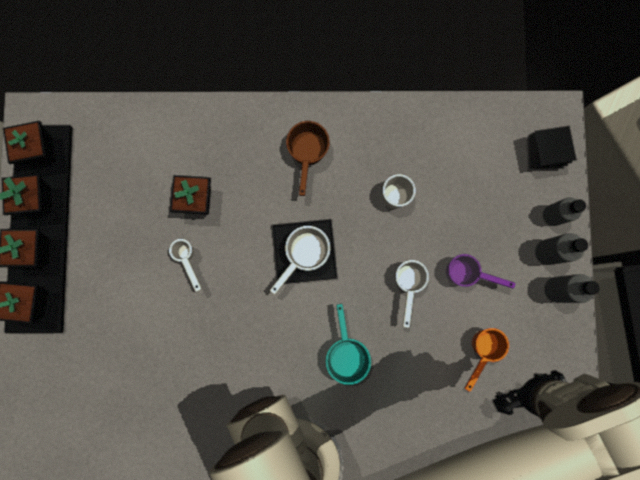

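```bash
cat > h.py <<'E'
import numpy as np, cv2
from scipy.optimize import least_squares
def rays(c,uv):
    uv=np.atleast_2d(uv).astype(float)
    d=np.c_[(uv[:,0]-c['cx'])/c['fx'],(uv[:,1]-c['cy'])/c['fy'],np.ones(len(uv))]
    return c['T'][:3,3], d@c['T'][:3,:3].T
def plane(c,uv,z):
    o,d=rays(c,uv); s=(z-o[2])/d[:,2]; return o+d*s[:,None]
def proj(c,P):
    P=np.atleast_2d(P); R=c['T'][:3,:3]; q=(P-c['T'][:3,3])@R
    return np.c_[q[:,0]/q[:,2]*c['fx']+c['cx'],q[:,1]/q[:,2]*c['fy']+c['cy']]
def white(im,v=120,s=60):
    h=cv2.cvtColor(im,cv2.COLOR_BGR2HSV); return ((h[...,2]>v)&(h[...,1]<s)).astype(np.uint8)
def crop(im,u,v,r,k,f):
    p=im[max(0,v-r):v+r,max(0,u-r):u+r]; cv2.imwrite(f,cv2.resize(p,None,fx=k,fy=k,interpolation=cv2.INTER_NEAREST))
E
python3 - <<'E'
import cv2,numpy as np
from h import *
t=cv2.imread('pics/top0.png'); s=cv2.imread('pics/scene0.png')
A=[cv2.resize(t[v-50:v+50,u-50:u+50],(260,260),interpolation=cv2.INTER_NEAREST) for u,v in((305,260),(411,290),(188,262))]
m=white(t,135,40)*255; M=cv2.merge([m]*3)
B=[cv2.resize(M[v-50:v+50,u-50:u+50],(260,260),interpolation=cv2.INTER_NEAREST) for u,v in((305,260),(411,290),(188,262))]
cv2.imwrite('pics/c0.png',np.vstack([np.hstack(A),np.hstack(B)]))
E
```

```text
(no output)
```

View pics/c0.png

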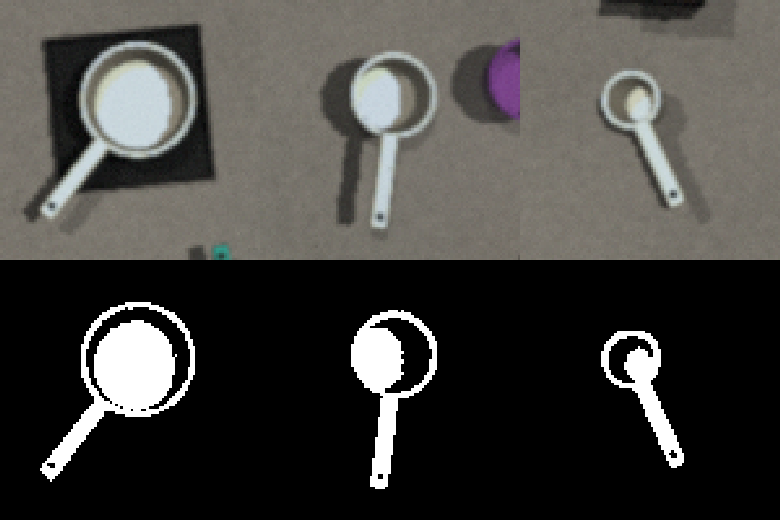

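```bash
cat >> h.py <<'E'
def dip(im,c,seed,R,L,z0,v=135,s=40):
    m=white(im,v,s); n,lab,st,ce=cv2.connectedComponentsWithStats(m,connectivity=8)
    ys,xs=np.nonzero(lab); i=np.argmin((xs-seed[0])**2+(ys-seed[1])**2); l=lab[ys[i],xs[i]]
    k=(lab==l).astype(np.uint8)
    ct=max(cv2.findContours(k,cv2.RETR_EXTERNAL,cv2.CHAIN_APPROX_NONE)[0],key=len)[:,0]
    P=plane(c,ct,z0+.066)[:,:2]; g=plane(c,[seed],z0+.066)[0,:2]
    for _ in range(6):
        d=np.linalg.norm(P-g,axis=1); q=P[abs(d-R)<(.012 if _<2 else .004)]
        r=least_squares(lambda x:np.hypot(*(q-x[:2]).T)-x[2],[*g,R],loss='soft_l1',f_scale=.001); g=r.x[:2]
    yy,xx=np.nonzero(k); H=plane(c,np.c_[xx,yy],z0+.074)[:,:2]; d=np.linalg.norm(H-g,axis=1)
    H=H[d>R+.012]; a=H-g; far=np.linalg.norm(a,axis=1).max()
    vx,vy,x0,y0=cv2.fitLine(H.astype(np.float32),cv2.DIST_L2,0,.01,.01).ravel()
    u=np.array([vx,vy]); u*=np.sign(u@a.mean(0)); off=(g-[x0,y0])@[-u[1],u[0]]
    yaw_c=np.degrees(np.arctan2(*a.mean(0)[::-1]))
    return dict(g=g.round(4),r=round(r.x[2],4),n=len(q),yawline=round(np.degrees(np.arctan2(u[1],u[0])),1),yawc=round(yaw_c,1),off=round(off,4),tip=round(far,4))
E
python3 - <<'E'
from workcell import viewer
import cv2
from h import *
t=cv2.imread('pics/top0.png'); s=cv2.imread('pics/scene0.png')
ct=viewer.calibration('top'); cs=viewer.calibration('scene')
for nm,sd,R,L,z in(('w',(307,248),.055,.145,.004),('m',(411,277),.04,.13,0),('n',(181,250),.027,.115,0)):
    print(nm,dip(t,ct,sd,R,L,z))
for nm,sd,R,L,z in(('w',(333,245),.055,.145,.004),('m',(239,217),.04,.13,0),('n',(470,264),.027,.115,0)):
    for v in (110,):
        print(nm,dip(s,cs,sd,R,L,z,v,50))
print('beaker',plane(ct,[(399,190)],.08), 'pot',plane(ct,[(190,195)],.09))
print(proj(cs,plane(ct,[(307,248)],.07)))
E
```

```text
w {'g': array([ 0.5582, -0.0383]), 'r': np.float64(0.0557), 'n': 121, 'yawline': np.float32(142.3), 'yawc': np.float64(141.8), 'off': np.float64(0.0009), 'tip': np.float64(0.1451)}
m {'g': array([ 0.4853, -0.3046]), 'r': np.float64(0.0415), 'n': 88, 'yawline': np.float32(171.3), 'yawc': np.float64(171.1), 'off': np.float64(0.0003), 'tip': np.float64(0.1307)}
n {'g': array([0.555 , 0.2875]), 'r': np.float64(0.0284), 'n': 59, 'yawline': np.float32(-154.7), 'yawc': np.float64(-154.1), 'off': np.float64(-0.0007), 'tip': np.float64(0.1164)}
w {'g': array([62.8205, 20.7733]), 'r': np.float64(0.055), 'n': 0, 'yawline': np.float32(-82.0), 'yawc': np.float64(-161.6), 'off': np.float64(64.4418), 'tip': np.float64(66.5016)}
m {'g': array([ 0.4921, -0.3009]), 'r': np.float64(0.04), 'n': 0, 'yawline': np.float32(98.5), 'yawc': np.float64(65.5), 'off': np.float64(0.2091), 'tip': np.float64(1.2149)}
n {'g': array([0.5586, 0.2873]), 'r': np.float64(0.027), 'n': 0, 'yawline': np.float32(-82.1), 'yawc': np.float64(-69.2), 'off': np.float64(-0.058), 'tip': np.float64(1.2139)}
beaker [[ 0.70415838 -0.2734886   0.08      ]] pot [[0.69140025 0.25954482 0.09      ]]
[[333.44966563 243.60332075]]
```

```bash
cat >> h.py <<'E'
def go(o,x,y,z,yaw):
    """shift (units) in tool frame after turning to yaw, turn units about tool z"""
    from scipy.spatial.transform import Rotation as Ro
    R=Ro.from_euler('xyz',o['tcp_rot'],degrees=True)
    w=Ro.from_euler('xyz',[180,0,yaw],degrees=True)
    print('t',o['time'],'pos',o['ee_pos'].round(4),'rot',o['tcp_rot'].round(2),'open',round(o['opening'],4),'F',o['wrist_force'].round(1))
    print('turn units',((R.inv()*w).as_rotvec(degrees=True)/6).round(3),
     'shift after turn',(w.inv().apply(np.array([x,y,z])-o['ee_pos'])/.06).round(3),'before turn',(R.inv().apply(np.array([x,y,z])-o['ee_pos'])/.06).round(3))
E
python3 - <<'E'
from workcell import bot
from h import *
go(bot.get_obs(),.4013,-.2916,.15,-8.8)
E
```

```text
t 0.1 pos [ 0.2336 -0.4977  0.2307] rot [-179.93   -0.     25.14] open 0.0854 F [-0.9 -0.8 -0.4]
turn units [-1.100e-02  3.000e-03  5.657e+00] shift after turn [ 2.237 -3.822  1.344] before turn [ 3.99  -1.92   1.347]
```

>>> arm_command([
  [0.7, [0, 0, 0], [0, 0, 0.94]],
  [0.7, [0, 0, 0], [0, 0, 0.94]],
  [0.7, [0, 0, 0], [0, 0, 0.94]],
  [0.7, [0, 0, 0], [0, 0, 0.94]],
  [0.7, [0, 0, 0], [0, 0, 0.94]],
  [0.7, [0, 0, 0], [0, 0, 0.95]],
  [0.7, [0.37, -0.64, 0], [0, 0, 0]],
  [0.7, [0.37, -0.64, 0], [0, 0, 0]],
  [0.7, [0.37, -0.64, 0], [0, 0, 0]],
  [0.7, [0.37, -0.64, 0], [0, 0, 0]],
  [0.7, [0.37, -0.63, 0.4], [0, 0, 0]],
  [0.7, [0.37, -0.63, 0.4], [0, 0, 0]],
])

```text
time: 1.6
ee_pos: [0.401, -0.2905, 0.1826]
tcp_rot: [180.0, -0.0, -8.8]
wrist_force: [0.5, -0.4, -0.0]
opening: 0.0596
```

>>> arm_command([
  [0.6, [0, 0, 0.4], [0, 0, 0]],
  [0.6, [0, 0, 0], [0, 0, 0]],
  [0.6, [0, 0, 0], [0, 0, 0]],
])

```text
time: 1.98
ee_pos: [0.4002, -0.292, 0.1601]
tcp_rot: [180.0, -0.0, -8.8]
wrist_force: [1.3, 0.6, -0.3]
opening: 0.0511
```

```bash
python3 - <<'E'
from workcell import bot
from h import *
go(bot.get_obs(),.4013,-.2916,.049,-8.8)
E
```

```text
t 1.975 pos [ 0.4002 -0.292   0.1601] rot [ 1.7998e+02 -3.0000e-02 -8.7900e+00] open 0.0511 F [ 1.3  0.6 -0.3]
turn units [ 0.003 -0.005  0.002] shift after turn [ 0.018 -0.01   1.852] before turn [ 0.017 -0.011  1.852]
```

>>> arm_command([
  [0.6, [0.02, -0.01, 0.4], [0, 0, 0]],
  [0.6, [0, 0, 0.5], [0, 0, 0]],
  [0.6, [0, 0, 0.5], [0, 0, 0]],
  [0.6, [0, 0, 0.3], [0, 0, 0]],
  [0.6, [0, 0, 0.15], [0, 0, 0]],
  [0.6, [0, 0, 0], [0, 0, 0]],
  [0, [0, 0, 0], [0, 0, 0]],
  [0, [0, 0, 0], [0, 0, 0]],
  [0, [0, 0, 0], [0, 0, 0]],
  [0, [0, 0, 0], [0, 0, 0]],
  [0, [0, 0, 0], [0, 0, 0]],
  [0, [0, 0, 0], [0, 0, 0]],
], newtons=60)

```text
time: 3.48
ee_pos: [0.4017, -0.2914, 0.0489]
tcp_rot: [180.0, -0.0, -8.8]
wrist_force: [-2.0, 1.0, 6.8]
opening: 0.0147
```

```bash
python3 - <<'E'
from workcell import bot,viewer
from h import *
o=bot.get_obs(); print(o['joint_efforts'])
go(o,.4013,-.2916,.049,-8.8)
t=viewer.camera('top'); s=viewer.camera('scene')
A=cv2.resize(t[230:350,350:470],(400,400)); B=cv2.resize(s[150:270,180:300],(400,400))
cv2.imwrite('pics/g1.png',np.hstack([A,B]))
E
```

```text
[ 4.67837434e-01 -4.11437452e+01  4.38065386e+01 -4.54314826e-01
  1.92908901e-01  8.26589850e-03]
t 3.475 pos [ 0.4017 -0.2914  0.0489] rot [ 1.7997e+02 -4.0000e-02 -8.7600e+00] open 0.0147 F [-2.   1.   6.8]
turn units [ 0.005 -0.006  0.007] shift after turn [-0.005  0.003 -0.002] before turn [-0.005  0.003 -0.002]
```

View pics/g1.png

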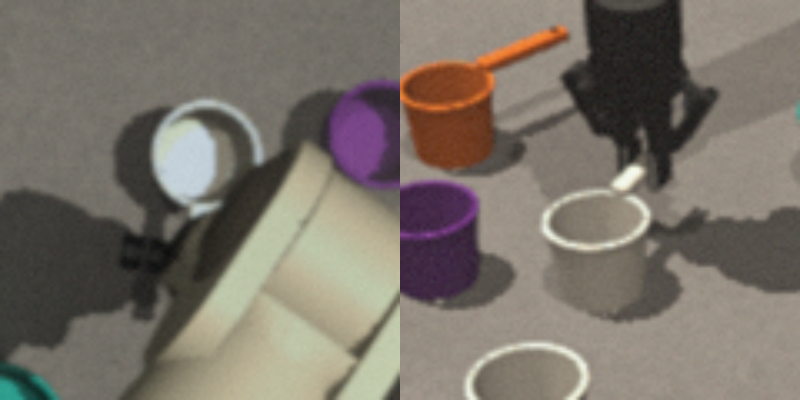

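The fingers hold the middle dipper's handle (top crop, cup rim still level around (208,155)). Next is the lift.

>>> arm_command([
  [0, [0, 0, -0.15], [0, 0, 0]],
  [0, [0, 0, -0.3], [0, 0, 0]],
  [0, [0, 0, -0.45], [0, 0, 0]],
  [0, [0, 0, -0.45], [0, 0, 0]],
  [0, [0, 0, -0.45], [0, 0, 0]],
  [0, [0, 0, -0.3], [0, 0, 0]],
  [0, [0, 0, -0.1], [0, 0, 0]],
  [0, [0, 0, 0], [0, 0, 0]],
  [0, [0, 0, 0], [0, 0, 0]],
])

```text
time: 4.7
ee_pos: [0.4012, -0.291, 0.1793]
tcp_rot: [-180.0, 0.1, -8.8]
wrist_force: [0.4, 0.2, -0.4]
opening: 0.015
```

```bash
python3 - <<'E'
from workcell import bot,viewer
from h import *
o=bot.get_obs()
go(o,.4738,-.0487,.18,7)
t=viewer.camera('top'); s=viewer.camera('scene')
cv2.imwrite('pics/l1t.png',t)
A=cv2.resize(t[210:370,330:490],(400,400)); B=cv2.resize(s[90:250,160:320],(400,400))
cv2.imwrite('pics/l1.png',np.hstack([A,B]))
E
```

```text
t 4.7 pos [ 0.4012 -0.291   0.1793] rot [-1.7996e+02  8.0000e-02 -8.7600e+00] open 0.015 F [ 0.4  0.2 -0.4]
turn units [-0.009  0.013 -2.626] shift after turn [ 1.694 -3.861 -0.012] before turn [ 0.582 -4.176 -0.01 ]
```

View pics/l1.png

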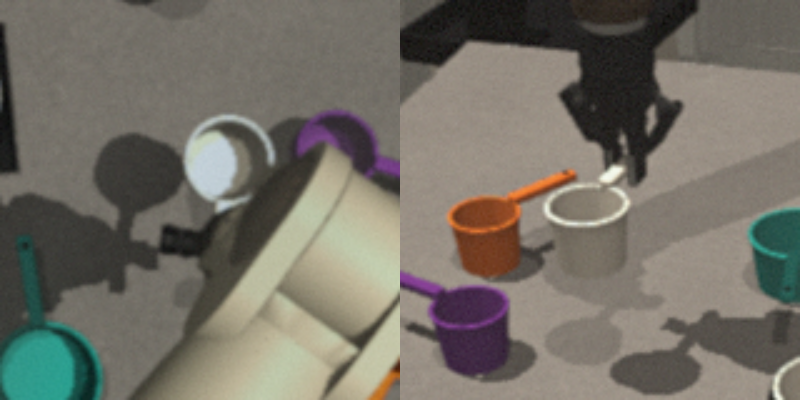

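The middle dipper hangs level in the gripper (rim at about (585,215) in the right crop). Now to swing it over the wide one.

>>> arm_command([
  [0, [0, 0, 0], [0, 0, -0.4]],
  [0, [0, 0, 0], [0, 0, -0.6]],
  [0, [0, 0, 0], [0, 0, -0.6]],
  [0, [0, 0, 0], [0, 0, -0.6]],
  [0, [0, 0, 0], [0, 0, -0.43]],
  [0, [0.09, -0.21, 0], [0, 0, 0]],
  [0, [0.2, -0.45, 0], [0, 0, 0]],
  [0, [0.25, -0.55, 0], [0, 0, 0]],
  [0, [0.25, -0.55, 0], [0, 0, 0]],
  [0, [0.25, -0.55, 0], [0, 0, 0]],
  [0, [0.25, -0.55, 0], [0, 0, 0]],
  [0, [0.2, -0.5, 0], [0, 0, 0]],
])

```text
time: 6.3
ee_pos: [0.4656, -0.0782, 0.1801]
tcp_rot: [-180.0, 0.0, 7.0]
wrist_force: [0.4, -0.2, -0.7]
opening: 0.0147
```

>>> arm_command([
  [0, [0.15, -0.35, 0], [0, 0, 0]],
  [0, [0.05, -0.15, 0], [0, 0, 0]],
  [0, [0, 0, 0], [0, 0, 0]],
  [0, [0, 0, 0], [0, 0, 0]],
  [0, [0, 0, 0], [0, 0, 0]],
])

```text
time: 6.92
ee_pos: [0.4737, -0.0496, 0.1803]
tcp_rot: [180.0, 0.0, 7.0]
wrist_force: [-0.2, 0.6, -0.7]
opening: 0.015
```

```bash
python3 - <<'E'
from workcell import bot,viewer
from h import *
o=bot.get_obs()
go(o,.4738,-.0487,.12,7)
t=viewer.camera('top'); s=viewer.camera('scene')
cv2.imwrite('pics/a1t.png',t);cv2.imwrite('pics/a1s.png',s)
A=cv2.resize(t[180:340,230:390],(400,400)); B=cv2.resize(s[130:310,240:420],(400,400))
cv2.imwrite('pics/a1.png',np.hstack([A,B]))
print(proj(viewer.calibration('top'),[.4738+.0844,-.0383,.196]))
E
```

```text
t 6.925 pos [ 0.4737 -0.0496  0.1803] rot [180.     0.     6.95] open 0.015 F [-0.2  0.6 -0.7]
turn units [ 0.001  0.    -0.008] shift after turn [ 0.004 -0.015  1.005] before turn [ 0.004 -0.015  1.005]
[[306.708339   242.02398228]]
```

View pics/a1.png

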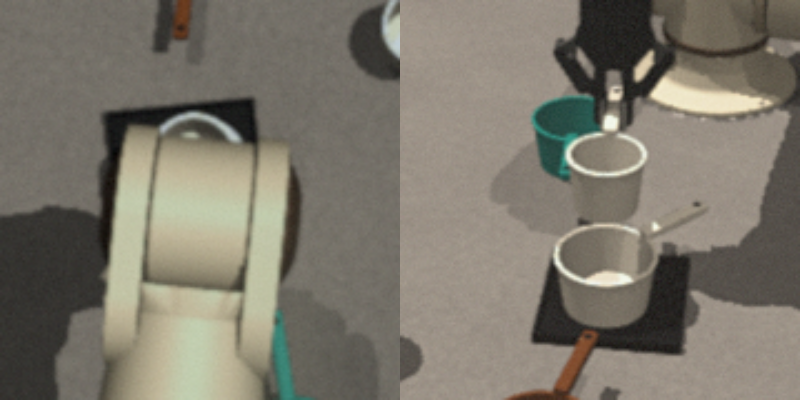

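```bash
cat > rim.py <<'E'
from h import *
def ell(im,c,box,z,thr):
    """bright rim outer contour in box -> ellipse centre and circle fit on plane z"""
    u0,v0,u1,v1=box
    m=white(im[v0:v1,u0:u1],thr,60)
    k=max(cv2.findContours(m,cv2.RETR_EXTERNAL,cv2.CHAIN_APPROX_NONE)[0],key=len)[:,0]+[u0,v0]
    P=plane(c,k,z)[:,:2]
    return k,P
def circ(P,R,g,tol=.005):
    g=np.array(g)
    for i in range(8):
        q=P[abs(np.linalg.norm(P-g,axis=1)-R)<(3*tol if i<3 else tol)]
        r=least_squares(lambda x:np.hypot(*(q-x[:2]).T)-R,g,loss='soft_l1',f_scale=.001); g=r.x
    a=np.degrees(np.arctan2(*(q-g).T[::-1])); return g.round(4),len(q),np.abs(r.fun).mean().round(5),np.histogram(a,8,(-180,180))[0]
E
python3 - <<'E'
from workcell import viewer
from rim import *
s=cv2.imread('pics/a1s.png'); c=viewer.calibration('scene'); t=cv2.imread('pics/a1t.png'); ct=viewer.calibration('top')
h=cv2.cvtColor(s,cv2.COLOR_BGR2HSV); print(h[202:235:3,333,2], h[195:215,318,2])
print(proj(c,[.558,-.0383,.197]))
for thr in(150,165,180):
    m=white(s,thr,70); ys,xs=np.nonzero(m[180:230,305:360]); P=plane(c,np.c_[xs+305,ys+180],.197)[:,:2]
    # rim band pixel fit: mid radius 38.5
    print(thr,circ(P,.0385,(.558,-.038),.004))
    ys,xs=np.nonzero(m[225:290,295:380]); P=plane(c,np.c_[xs+295,ys+225],.07)[:,:2]
    print('wide',circ(P,.0535,(.558,-.038),.004))
    ys,xs=np.nonzero(white(t,150,60)[215:270,280:335]); P=plane(ct,np.c_[xs+280,ys+215],.197)[:,:2]
    print('top mid',circ(P,.0385,(.558,-.038),.004))
E
```

```text
[143 137 240 114 117 120 123 125 123 119 156] [202 151 121 110 102 106 128 161 200 238 201 129 106 112 120 122 124 129
 122 125]
[[333.48305166 198.90644193]]
150 (array([ 0.5576, -0.0414]), 181, np.float64(0.00194), array([15, 22, 23, 25, 28, 25, 22, 21]))
wide (array([ 0.5573, -0.0405]), 197, np.float64(0.00186), array([25, 28, 30, 35, 35, 12,  8, 24]))
top mid (array([ 0.5577, -0.0379]), 248, np.float64(0.00177), array([46, 42, 19, 24, 24, 20, 27, 46]))
165 (array([ 0.558 , -0.0417]), 174, np.float64(0.0019), array([15, 19, 22, 25, 27, 25, 20, 21]))
wide (array([ 0.5577, -0.0411]), 174, np.float64(0.0018), array([23, 26, 28, 34, 40,  0,  0, 23]))
top mid (array([ 0.5577, -0.0379]), 248, np.float64(0.00177), array([46, 42, 19, 24, 24, 20, 27, 46]))
180 (array([ 0.5583, -0.0411]), 151, np.float64(0.00171), array([12, 17, 19, 24, 22, 22, 19, 16]))
wide (array([ 0.5579, -0.0411]), 146, np.float64(0.00161), array([16, 19, 22, 31, 38,  0,  0, 20]))
top mid (array([ 0.5577, -0.0379]), 248, np.float64(0.00177), array([46, 42, 19, 24, 24, 20, 27, 46]))
```

>>> arm_command([
  [0, [0, -0.02, 0.2], [0, 0, 0]],
  [0, [0, 0, 0.35], [0, 0, 0]],
  [0, [0, 0, 0.35], [0, 0, 0]],
  [0, [0, 0, 0.35], [0, 0, 0]],
  [0, [0, 0, 0.25], [0, 0, 0]],
  [0, [0, 0, 0.2], [0, 0, 0]],
  [0, [0, 0, 0.12], [0, 0, 0]],
  [0, [0, 0, 0.08], [0, 0, 0]],
  [0, [0, 0, 0.04], [0, 0, 0]],
  [0, [0, 0, 0.02], [0, 0, 0]],
  [0, [0, 0, 0], [0, 0, 0]],
  [0, [0, 0, 0], [0, 0, 0]],
])

```text
time: 8.52
ee_pos: [0.4738, -0.0478, 0.0629]
tcp_rot: [180.0, -0.0, 7.0]
wrist_force: [-0.1, -0.6, -1.1]
opening: 0.0145
```

```bash
python3 - <<'E'
from workcell import bot,viewer
from h import *
o=bot.get_obs()
go(o,.4738,-.0487,.061,7); print(o['torque'].round(3))
s=viewer.camera('scene')
cv2.imwrite('pics/d1s.png',s)
cv2.imwrite('pics/d1.png',cv2.resize(s[180:310,270:400],(560,560)))
E
```

```text
t 8.525 pos [ 0.4738 -0.0478  0.0629] rot [ 1.7999e+02 -2.0000e-02  7.0200e+00] open 0.0145 F [-0.1 -0.6 -1.1]
turn units [ 0.001 -0.003  0.003] shift after turn [-0.002  0.014  0.032] before turn [-0.002  0.014  0.032]
[-0.034  0.033 -0.007]
```

View pics/d1.png

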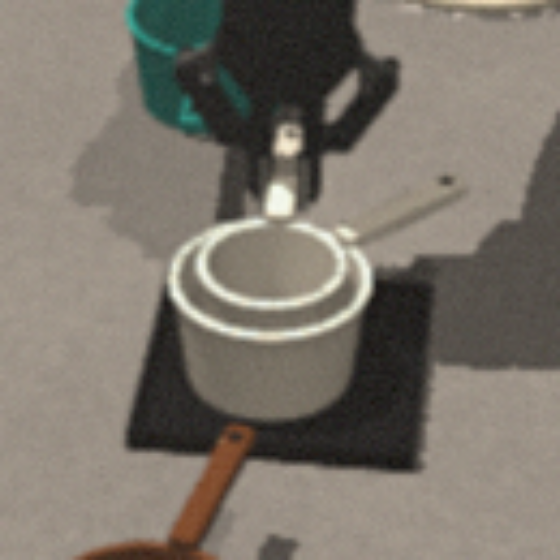

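The middle dipper is inside the wide one, centred (rims around (270,270) in the crop) and about 2 mm above the floor. I'll creep down until it touches.

>>> arm_command([
  [0, [0, 0, 0.015], [0, 0, 0]],
  [0, [0, 0, 0.01], [0, 0, 0]],
  [0, [0, 0, 0.01], [0, 0, 0]],
  [0, [0, 0, 0], [0, 0, 0]],
  [0, [0, 0, 0], [0, 0, 0]],
])

```text
time: 9.2
ee_pos: [0.4738, -0.0478, 0.0612]
tcp_rot: [180.0, -0.0, 7.0]
wrist_force: [-2.3, 0.1, 5.3]
opening: 0.0153
```

```bash
python3 - <<'E'
from workcell import bot
from h import *
o=bot.get_obs()
go(o,.4738,-.0487,.061,7); print(o['torque'].round(3))
E
```

```text
t 9.2 pos [ 0.4738 -0.0478  0.0612] rot [ 1.7999e+02 -3.0000e-02  7.0200e+00] open 0.0153 F [-2.3  0.1  5.3]
turn units [ 0.002 -0.005  0.003] shift after turn [-0.001  0.014  0.003] before turn [-0.001  0.014  0.003]
[-0.023  0.494 -0.011]
```

Contact at 5–6 N, at the expected height. Releasing partway, then rising.

>>> arm_command([
  [0.3, [0, 0, 0], [0, 0, 0]],
  [0.4, [0, 0, 0], [0, 0, 0]],
  [0.4, [0, 0, 0], [0, 0, 0]],
  [0.4, [0, 0, 0], [0, 0, 0]],
  [0.4, [0, 0, -0.2], [0, 0, 0]],
  [0.4, [0, 0, -0.4], [0, 0, 0]],
  [0.4, [0, 0, -0.5], [0, 0, 0]],
  [0.4, [0, 0, -0.5], [0, 0, 0]],
  [0.4, [0, 0, -0.5], [0, 0, 0]],
  [0.4, [0, 0, -0.2], [0, 0, 0]],
  [0.4, [0, 0, 0], [0, 0, 0]],
])

```text
time: 10.58
ee_pos: [0.474, -0.0478, 0.1991]
tcp_rot: [180.0, -0.1, 7.0]
wrist_force: [0.2, 0.2, 0.2]
opening: 0.0342
```

```bash
python3 - <<'E'
from workcell import bot,viewer
from h import *
a=np.radians(-154.4); g=np.array([.555,.2875]); p=g+.085*np.array([np.cos(a),np.sin(a)]); print(p)
go(bot.get_obs(),*p,.17,25.6)
s=viewer.camera('scene')
cv2.imwrite('pics/r1s.png',s)
cv2.imwrite('pics/r1.png',cv2.resize(s[130:310,240:420],(560,560)))
E
```

```text
[0.47834424 0.25077271]
t 10.575 pos [ 0.474  -0.0478  0.1991] rot [ 1.7998e+02 -7.0000e-02  7.0200e+00] open 0.0342 F [0.2 0.2 0.2]
turn units [ 0.004 -0.011 -3.097] shift after turn [ 2.216 -4.457  0.485] before turn [ 0.679 -4.931  0.485]
```

View pics/r1.png

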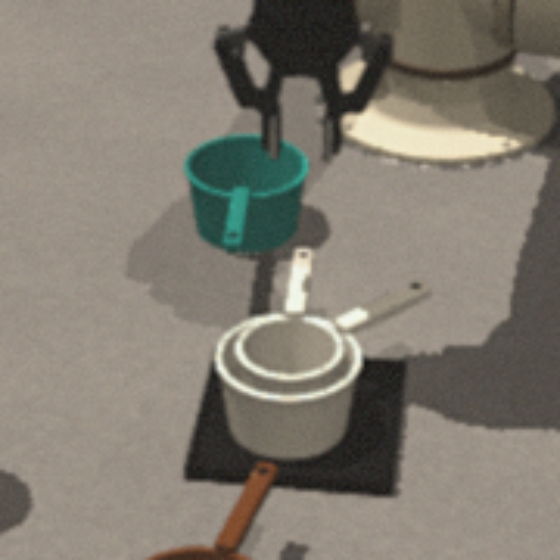

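The middle dipper sits level in the wide one, with its handle fanned (about (300,280)). On to the narrow one.

>>> arm_command([
  [0.5, [0, 0, 0], [0, 0, -0.77]],
  [0.5, [0, 0, 0], [0, 0, -0.77]],
  [0.5, [0, 0, 0], [0, 0, -0.77]],
  [0.5, [0, 0, 0], [0, 0, -0.79]],
  [0.6, [0.2, -0.4, 0], [0, 0, 0]],
  [0.6, [0.3, -0.6, 0], [0, 0, 0]],
  [0.6, [0.3, -0.6, 0], [0, 0, 0]],
  [0.6, [0.3, -0.6, 0], [0, 0, 0]],
  [0.6, [0.3, -0.6, 0], [0, 0, 0]],
  [0.6, [0.3, -0.6, 0], [0, 0, 0]],
  [0.6, [0.25, -0.5, 0.1], [0, 0, 0]],
  [0.6, [0.2, -0.4, 0.2], [0, 0, 0]],
])

```text
time: 12.12
ee_pos: [0.4803, 0.2372, 0.1791]
tcp_rot: [-179.8, 0.1, 26.2]
wrist_force: [0.5, -0.3, 0.2]
opening: 0.0516
```

>>> arm_command([
  [0.6, [0.06, -0.15, 0.2], [0, 0, 0]],
  [0.6, [0, 0, 0], [0, 0, 0]],
  [0.6, [0, 0, 0], [0, 0, 0]],
  [0.6, [0, 0, 0], [0, 0, 0]],
])

```text
time: 12.62
ee_pos: [0.4823, 0.2409, 0.1693]
tcp_rot: [-179.6, -0.1, 26.4]
wrist_force: [-0.1, -0.5, 0.4]
opening: 0.0512
```

```bash
python3 - <<'E'
from workcell import bot,viewer
from h import *
go(bot.get_obs(),.4783,.2508,.049,25.6)
c=viewer.calibration('top')
t=viewer.camera('top'); cv2.imwrite('pics/n1t.png',t)
for v in(120,135,150): print(dip(t,c,(307,248),.055,.145,.004,v))
A=cv2.resize(t[200:320,130:250],(400,400)); B=cv2.resize(t[190:310,250:370],(400,400))
cv2.imwrite('pics/n1.png',np.hstack([A,B]))
E
```

```text
t 12.625 pos [0.4823 0.2409 0.1693] rot [-1.7959e+02 -5.0000e-02  2.6390e+01] open 0.0512 F [-0.1 -0.5  0.4]
turn units [-0.069 -0.008  0.132] shift after turn [ 0.011 -0.177  2.005] before turn [ 0.012 -0.162  2.006]
{'g': array([ 0.558 , -0.0384]), 'r': np.float64(0.0558), 'n': 116, 'yawline': np.float32(81.4), 'yawc': np.float64(161.5), 'off': np.float64(-0.0953), 'tip': np.float64(0.1484)}
{'g': array([ 0.5583, -0.0384]), 'r': np.float64(0.0541), 'n': 224, 'yawline': np.float32(80.3), 'yawc': np.float64(161.9), 'off': np.float64(-0.0941), 'tip': np.float64(0.1447)}
{'g': array([ 0.5583, -0.038 ]), 'r': np.float64(0.054), 'n': 225, 'yawline': np.float32(80.8), 'yawc': np.float64(161.6), 'off': np.float64(-0.0928), 'tip': np.float64(0.1444)}
```

View pics/n1.png

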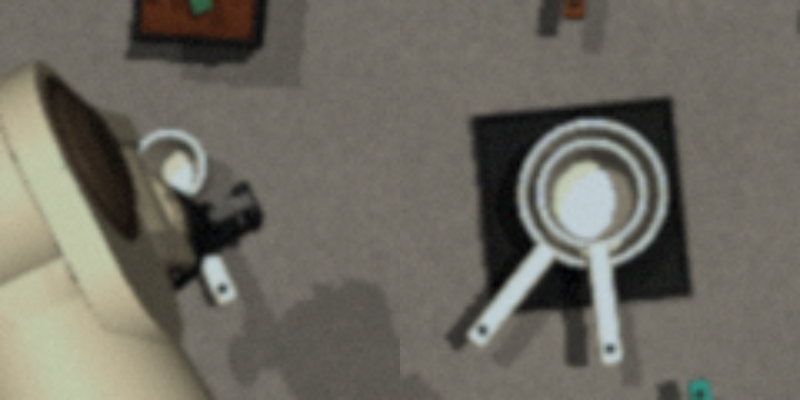

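>>> arm_command([
  [0.6, [0.01, -0.16, 0], [-0.07, 0, 0.13]],
  [0.6, [0, 0, 0], [0, 0, 0]],
  [0.6, [0, 0, 0], [0, 0, 0]],
])

```text
time: 13.05
ee_pos: [0.4824, 0.2421, 0.1687]
tcp_rot: [-179.6, 0.0, 26.5]
wrist_force: [0.1, 0.1, 0.6]
opening: 0.0511
```

```bash
cat >> rim.py <<'E'
def hyaw(t,c,g,z,lo,hi,r0=.07,r1=.15,thr=135):
    ys,xs=np.nonzero(white(t,thr,50)); P=plane(c,np.c_[xs,ys],z)[:,:2]-g
    r=np.linalg.norm(P,axis=1); a=np.degrees(np.arctan2(P[:,1],P[:,0]))%360
    k=(r>r0)&(r<r1)&(a>lo)&(a<hi); Q=P[k]
    vx,vy,x0,y0=cv2.fitLine(Q.astype(np.float32),cv2.DIST_L2,0,.01,.01).ravel()
    y=np.degrees(np.arctan2(vy,vx))%180+(180 if (lo+hi)/2>270 else 0)
    off=np.array([x0,y0])@np.array([-vy,vx])*(1 if np.array([vx,vy])@Q.mean(0)>0 else -1)
    return 'yawline',y,'yawc',(np.degrees(np.arctan2(*Q.mean(0)[::-1]))%360).round(1),'lateral off',round(float(off),4),'tip',r[k].max().round(4),k.sum()
E
python3 - <<'E'
from workcell import bot,viewer
from rim import *
go(bot.get_obs(),.4783,.2508,.049,25.6)
c=viewer.calibration('top'); t=cv2.imread('pics/n1t.png')
m=white(t,135,50); ys,xs=np.nonzero(m[205:290,260:350]); uv=np.c_[xs+260,ys+205]
gw=circ(plane(c,uv,.070)[:,:2],.0535,(.558,-.038),.003); gm=circ(plane(c,uv,.078)[:,:2],.0385,(.558,-.038),.003); print(gw,gm)
print('w',hyaw(t,c,gw[0],.078,120,163)); print('m',hyaw(t,c,gm[0],.086,166,210))
E
```

```text
t 13.05 pos [0.4824 0.2421 0.1687] rot [-179.6    0.    26.5] open 0.0511 F [0.1 0.1 0.6]
turn units [-0.066  0.001  0.149] shift after turn [ 1.000e-03 -1.600e-01  1.996e+00] before turn [ 0.004 -0.146  1.997]
(array([ 0.5583, -0.0385]), 259, np.float64(0.00131), array([35, 31, 34, 31, 33, 33, 33, 29])) (array([ 0.5576, -0.0378]), 207, np.float64(0.0014), array([24, 26, 25, 24, 26, 27, 26, 29]))
w ('yawline', np.float32(142.81946), 'yawc', np.float64(141.7), 'lateral off', -0.0021, 'tip', np.float64(0.1447), np.int64(182))
m ('yawline', np.float32(6.818568), 'yawc', np.float64(186.5), 'lateral off', -0.0006, 'tip', np.float64(0.1316), np.int64(161))
```

```bash
python3 - <<'E'
from workcell import bot,viewer
import cv2
o=bot.get_obs(); print(o['q'].round(2),o['qd'].round(2),o['joint_efforts'].round(1))
cv2.imwrite('pics/st.png',viewer.camera('scene'));
E
```

```text
[ 26.44   2.73   0.78  88.05   0.4  179.94] [-0.03  0.01 -0.05  0.    0.01  0.02] [ -0.  -50.1  47.1   0.    0.   -0. ]
```

View pics/st.png

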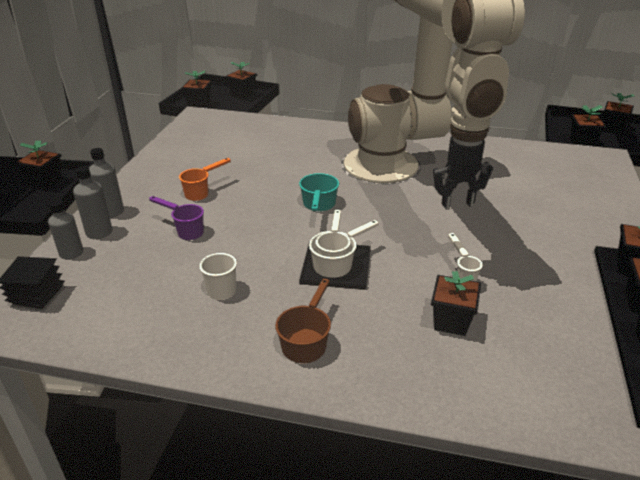

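The last joint is at its +180° limit, so I'll turn the tool the other way by a half turn; the grasp is the same.

>>> arm_command([
  [0.6, [0, 0, 0], [0, 0, -1]],
  [0.6, [0, 0, 0], [0, 0, -1]],
  [0.6, [0, 0, 0], [0, 0, -1]],
  [0.6, [0, 0, 0], [0, 0, -1]],
  [0.6, [0, 0, 0], [0, 0, -1]],
  [0.6, [0, 0, 0], [0, 0, -1]],
  [0.6, [0, 0, 0], [0, 0, -1]],
  [0.6, [0, 0, 0], [0, 0, -1]],
  [0.6, [0, 0, 0], [0, 0, -1]],
  [0.6, [0, 0, 0], [0, 0, -1]],
  [0.6, [0, 0, 0], [0, 0, -1]],
  [0.6, [0, 0, 0], [0, 0, -1]],
])

```text
time: 14.6
ee_pos: [0.4824, 0.2421, 0.1687]
tcp_rot: [-179.9, -0.4, 98.7]
wrist_force: [0.5, 0.2, 0.7]
opening: 0.051
```

>>> arm_command([
  [0.6, [0, 0, 0], [0, 0, -1]],
  [0.6, [0, 0, 0], [0, 0, -1]],
  [0.6, [0, 0, 0], [0, 0, -1]],
  [0.6, [0, 0, 0], [0, 0, -1]],
  [0.6, [0, 0, 0], [0, 0, -1]],
  [0.6, [0, 0, 0], [0, 0, -1]],
  [0.6, [0, 0, 0], [0, 0, -1]],
  [0.6, [0, 0, 0], [0, 0, -1]],
  [0.6, [0, 0, 0], [0, 0, -1]],
  [0.6, [0, 0, 0], [0, 0, -1]],
  [0.6, [0, 0, 0], [0, 0, -1]],
  [0.6, [0, 0, 0], [0, 0, -1]],
])

```text
time: 16.1
ee_pos: [0.4824, 0.2421, 0.1687]
tcp_rot: [179.7, -0.2, 170.7]
wrist_force: [0.6, 0.2, 0.5]
opening: 0.0507
```

>>> arm_command([
  [0.6, [0, 0, 0], [0, 0, -1]],
  [0.6, [0, 0, 0], [0, 0, -1]],
  [0.6, [0, 0, 0], [0, 0, -1]],
  [0.6, [0, 0, 0], [0, 0, -1]],
  [0.6, [0, 0, 0], [0, 0, -1]],
  [0.6, [0, 0, 0], [0, 0, -0.85]],
  [0.6, [0, 0, 0], [0, 0, 0]],
  [0.6, [0, 0, 0], [0, 0, 0]],
])

```text
time: 17.1
ee_pos: [0.4824, 0.2421, 0.1687]
tcp_rot: [179.6, -0.0, -154.5]
wrist_force: [-0.2, 0.4, 0.5]
opening: 0.0509
```

```bash
python3 - <<'E'
from workcell import bot
from h import *
o=bot.get_obs(); print(o['q'].round(1)); go(o,.4783,.2508,.049,205.6)
E
```

```text
[26.4  2.7  0.8 88.1  0.4  1. ]
t 17.1 pos [0.4824 0.2421 0.1687] rot [ 1.7960e+02 -1.0000e-02 -1.5451e+02] open 0.0509 F [-0.2  0.4  0.5]
turn units [ 0.066 -0.002 -0.018] shift after turn [-1.000e-03  1.600e-01  1.995e+00] before turn [-1.000e-03  1.460e-01  1.996e+00]
```

>>> arm_command([
  [0.6, [0, 0.15, 0], [0.07, 0, -0.02]],
  [0.6, [0, 0, 0], [0, 0, 0]],
  [0.6, [0, 0, 0], [0, 0, 0]],
])

```text
time: 17.48
ee_pos: [0.4784, 0.2504, 0.1688]
tcp_rot: [-180.0, -0.0, -154.3]
wrist_force: [0.6, -0.8, 0.6]
opening: 0.0516
```

```bash
python3 - <<'E'
from workcell import bot
from h import *
o=bot.get_obs(); print(o['q'].round(1)); go(o,.4783,.2508,.049,205.6)
E
```

```text
[27.6  2.8  0.8 88.1 -0.   1.9]
t 17.475 pos [0.4784 0.2504 0.1688] rot [-1.7998e+02 -1.0000e-02 -1.5427e+02] open 0.0516 F [ 0.6 -0.8  0.6]
turn units [-0.004 -0.002  0.022] shift after turn [-1.000e-03  6.000e-03  1.996e+00] before turn [-0.002  0.007  1.996]
```

Now descend and grip.

>>> arm_command([
  [0.6, [0, 0, 0.35], [0, 0, 0]],
  [0.6, [0, 0, 0.5], [0, 0, 0]],
  [0.6, [0, 0, 0.5], [0, 0, 0]],
  [0.6, [0, 0, 0.4], [0, 0, 0]],
  [0.6, [0, 0, 0.24], [0, 0, 0]],
  [0.6, [0, 0, 0], [0, 0, 0]],
  [0, [0, 0, 0], [0, 0, 0]],
  [0, [0, 0, 0], [0, 0, 0]],
  [0, [0, 0, 0], [0, 0, 0]],
  [0, [0, 0, 0], [0, 0, 0]],
  [0, [0, 0, 0], [0, 0, 0]],
  [0, [0, 0, 0], [0, 0, 0]],
], newtons=60)

```text
time: 18.98
ee_pos: [0.4787, 0.2503, 0.05]
tcp_rot: [-180.0, 0.0, -154.3]
wrist_force: [-2.3, -0.9, 6.1]
opening: 0.0148
```

>>> arm_command([
  [0, [0, 0, -0.15], [0, 0, 0]],
  [0, [0, 0, -0.3], [0, 0, 0]],
  [0, [0, 0, -0.45], [0, 0, 0]],
  [0, [0, 0, -0.45], [0, 0, 0]],
  [0, [0, 0, -0.45], [0, 0, 0]],
  [0, [0, 0, -0.4], [0, 0, 0]],
  [0, [0, 0, -0.1], [0, 0, 0]],
  [0, [0, 0, 0], [0, 0, 0]],
  [0, [0, 0, 0], [0, 0, 0]],
])

```text
time: 20.1
ee_pos: [0.4782, 0.25, 0.1863]
tcp_rot: [-180.0, -0.1, -154.3]
wrist_force: [-0.8, -0.4, -2.0]
opening: 0.0146
```

```bash
python3 - <<'E'
from workcell import bot,viewer
from h import *
o=bot.get_obs()
# target: narrow axis on middle axis, handle yaw 186.6+45
g=np.array([.5578,-.0382]); a=np.radians(231.5); p=g+.085*np.array([np.cos(a),np.sin(a)]); print(p)
go(o,*p,.19,231.5)
t=viewer.camera('top'); s=viewer.camera('scene')
cv2.imwrite('pics/l2t.png',t); cv2.imwrite('pics/l2s.png',s)
A=cv2.resize(t[180:340,110:270],(400,400)); B=cv2.resize(s[120:300,390:570],(400,400))
cv2.imwrite('pics/l2.png',np.hstack([A,B]))
E
```

```text
[ 0.50488626 -0.10472169]
t 20.1 pos [0.4782 0.25   0.1863] rot [-1.7997e+02 -1.0000e-01 -1.5428e+02] open 0.0146 F [-0.8 -0.4 -2. ]
turn units [-0.    -0.018 -4.297] shift after turn [ 4.35  -4.029 -0.062] before turn [ 2.164 -5.52  -0.055]
```

View pics/l2.png

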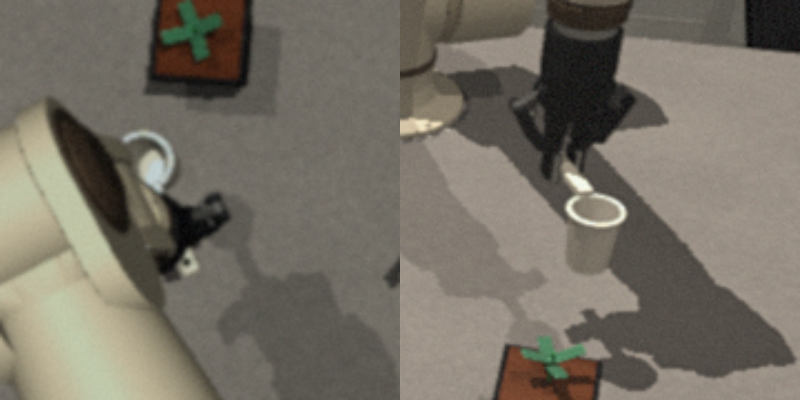

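The narrow dipper is lifted level (rim near (596,210) in the right crop). Next I turn it and carry it over the stack.

>>> arm_command([
  [0, [0, 0, 0], [0, 0, -0.4]],
  [0, [0, 0, 0], [0, 0, -0.8]],
  [0, [0, 0, 0], [0, 0, -0.8]],
  [0, [0, 0, 0], [0, 0, -0.9]],
  [0, [0, 0, 0], [0, 0, -0.9]],
  [0, [0, 0, 0], [0, 0, -0.5]],
  [0, [0.2, -0.2, 0], [0, 0, 0]],
  [0, [0.35, -0.32, 0], [0, 0, 0]],
  [0, [0.4, -0.37, 0], [0, 0, 0]],
  [0, [0.4, -0.37, 0], [0, 0, 0]],
  [0, [0.4, -0.37, 0], [0, 0, 0]],
  [0, [0.4, -0.37, 0], [0, 0, 0]],
])

```text
time: 21.7
ee_pos: [0.4918, 0.0727, 0.1872]
tcp_rot: [-180.0, -0.0, -128.6]
wrist_force: [-0.1, -0.0, -1.3]
opening: 0.0151
```

>>> arm_command([
  [0, [0.4, -0.37, 0], [0, 0, 0]],
  [0, [0.4, -0.37, 0], [0, 0, 0]],
  [0, [0.4, -0.37, 0], [0, 0, 0]],
  [0, [0.4, -0.37, 0], [0, 0, 0]],
  [0, [0.35, -0.32, 0], [0, 0, 0]],
  [0, [0.2, -0.18, 0], [0, 0, 0]],
  [0, [0.05, -0.05, 0], [0, 0, 0]],
  [0, [0, 0, 0], [0, 0, 0]],
  [0, [0, 0, 0], [0, 0, 0]],
  [0, [0, 0, 0], [0, 0, 0]],
])

```text
time: 22.95
ee_pos: [0.5054, -0.1039, 0.1875]
tcp_rot: [-180.0, -0.0, -128.4]
wrist_force: [0.7, 0.9, -0.6]
opening: 0.015
```

```bash
python3 - <<'E'
from workcell import bot,viewer
from rim import *
o=bot.get_obs(); print(o['q'].round(1))
go(o,.5049,-.1047,.09,231.5)
s=viewer.camera('scene'); cv2.imwrite('pics/a2s.png',s)
cv2.imwrite('pics/a2.png',cv2.resize(s[130:310,240:420],(560,560)))
c=viewer.calibration('scene'); z=o['ee_pos'][2]-.050+.066
print(proj(c,[.5578,-.0382,z]))
E
```

```text
[-11.6  -0.4  -0.3  90.1  -0.  -63.2]
t 22.95 pos [ 0.5054 -0.1039  0.1875] rot [-1.7999e+02 -2.0000e-02 -1.2843e+02] open 0.015 F [ 0.7  0.9 -0.6]
turn units [-0.002 -0.003  0.012] shift after turn [ 0.016 -0.002  1.626] before turn [ 1.500e-02 -1.000e-03  1.626e+00]
[[333.57484539 196.42265365]]
```

View pics/a2.png

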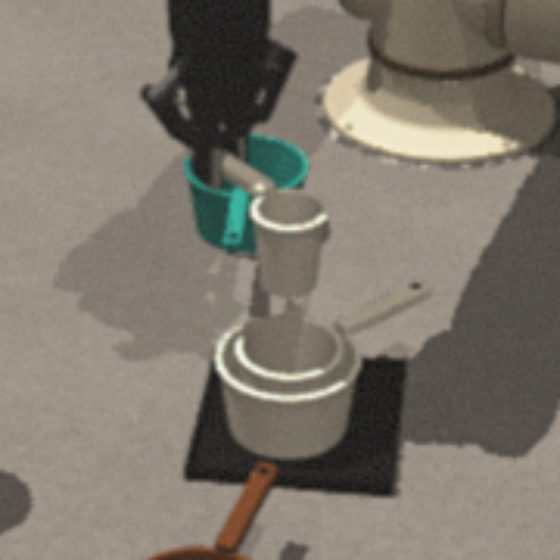

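```bash
python3 - <<'E'
from workcell import viewer
from rim import *
c=viewer.calibration('top'); t=cv2.imread('pics/n1t.png')
h=cv2.cvtColor(t,cv2.COLOR_BGR2HSV); m=((h[...,0]>75)&(h[...,0]<100)&(h[...,1]>100)).astype(np.uint8); m[:, :300]=0
ys,xs=np.nonzero(m[280:400]); ys+=280; i=ys.argmin(); print(xs[i],ys[i],plane(c,[(xs[i],ys[i])],.074))
P=plane(c,np.c_[xs,ys],.074)[:,:2]
p=np.array([.5049,-.1047]); a=np.radians(231.5); e=(P-p)@np.array([[np.cos(a),-np.sin(a)],[np.sin(a),np.cos(a)]])
k=e[(abs(e[:,1])<.075)]; print('nearest along-handle / across',np.linalg.norm(e,axis=1).min(), e[np.linalg.norm(e,axis=1).argmin()])
cs=viewer.calibration('scene'); s=cv2.imread('pics/a2s.png')
z=.1875-.05+.066
for thr in(150,165,180):
    ys,xs=np.nonzero(white(s,thr,70)[185:207,315:350]); P=plane(cs,np.c_[xs+315,ys+185],z)[:,:2]
    print(circ(P,.0255,(.558,-.038),.003))
    ys,xs=np.nonzero(white(s,thr,70)[228:260,305:362]); P=plane(cs,np.c_[xs+305,ys+228],.078)[:,:2]
    print('mid',circ(P,.0385,(.558,-.041),.003))
E
```

```text
620 282 [[ 0.46686536 -0.82777578  0.074     ]]
nearest along-handle / across 0.09137140196022911 [ 0.06632663 -0.06284513]
(array([ 0.5585, -0.0378]), 71, np.float64(0.00137), array([ 6,  5,  7, 12, 15, 13,  5,  8]))
mid (array([ 0.5576, -0.0389]), 75, np.float64(0.00153), array([ 0,  2, 18, 18, 22,  6,  1,  8]))
(array([ 0.5613, -0.04  ]), 53, np.float64(0.00131), array([ 0,  6, 11, 13, 10, 12,  1,  0]))
mid (array([ 0.5592, -0.0401]), 63, np.float64(0.00148), array([ 0,  3, 18, 18, 21,  3,  0,  0]))
(array([ 0.5611, -0.0404]), 51, np.float64(0.00131), array([ 0,  5, 11, 11, 12, 12,  0,  0]))
mid (array([ 0.5583, -0.0395]), 62, np.float64(0.00154), array([ 0,  1, 17, 19, 22,  3,  0,  0]))
```

>>> arm_command([
  [0, [0.01, 0, 0.2], [0, 0, 0]],
  [0, [0, 0, 0.35], [0, 0, 0]],
  [0, [0, 0, 0.35], [0, 0, 0]],
  [0, [0, 0, 0.35], [0, 0, 0]],
  [0, [0, 0, 0.25], [0, 0, 0]],
  [0, [0, 0, 0.2], [0, 0, 0]],
  [0, [0, 0, 0.12], [0, 0, 0]],
  [0, [0, 0, 0.06], [0, 0, 0]],
  [0, [0, 0, 0.02], [0, 0, 0]],
  [0, [0, 0, 0], [0, 0, 0]],
  [0, [0, 0, 0], [0, 0, 0]],
])

```text
time: 24.38
ee_pos: [0.5052, -0.1051, 0.0739]
tcp_rot: [-180.0, -0.0, -128.5]
wrist_force: [-0.6, -0.3, -1.7]
opening: 0.015
```

```bash
python3 - <<'E'
from workcell import bot,viewer
from h import *
o=bot.get_obs()
go(o,.5049,-.1047,.070,231.5); print(o['torque'].round(3))
s=viewer.camera('scene')
cv2.imwrite('pics/d2s.png',s)
cv2.imwrite('pics/d2.png',cv2.resize(s[180:310,270:400],(560,560)))
E
```

```text
t 24.375 pos [ 0.5052 -0.1051  0.0739] rot [-1.7996e+02 -1.0000e-02 -1.2848e+02] open 0.015 F [-0.6 -0.3 -1.7]
turn units [-0.007 -0.001  0.003] shift after turn [-0.002  0.008  0.065] before turn [-0.002  0.008  0.065]
[-0.06   0.042 -0.067]
```

View pics/d2.png

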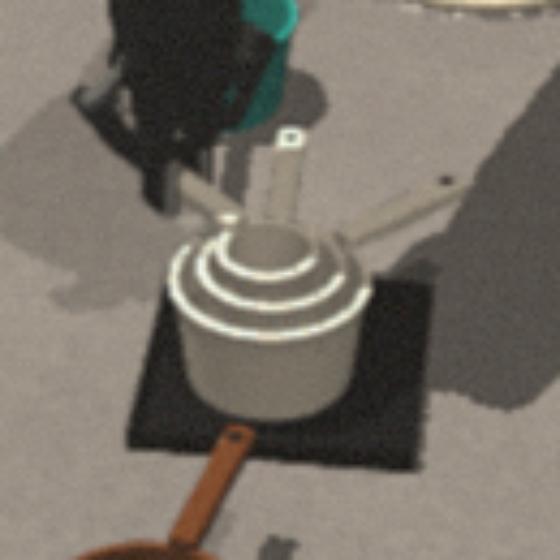

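The narrow dipper is inside the middle one, concentric and about 4 mm above its floor, clear of the middle handle. Creeping down.

>>> arm_command([
  [0, [0, 0, 0.025], [0, 0, 0]],
  [0, [0, 0, 0.02], [0, 0, 0]],
  [0, [0, 0, 0.01], [0, 0, 0]],
  [0, [0, 0, 0.01], [0, 0, 0]],
  [0, [0, 0, 0], [0, 0, 0]],
  [0, [0, 0, 0], [0, 0, 0]],
])

```text
time: 25.18
ee_pos: [0.5052, -0.1052, 0.0702]
tcp_rot: [-179.9, -0.0, -128.5]
wrist_force: [-2.6, -1.7, 4.6]
opening: 0.0152
```

>>> arm_command([
  [0.3, [0, 0, 0], [0, 0, 0]],
  [0.4, [0, 0, 0], [0, 0, 0]],
  [0.4, [0, 0, 0], [0, 0, 0]],
  [0.4, [0, 0, 0], [0, 0, 0]],
  [0.4, [0, 0, -0.2], [0, 0, 0]],
  [0.4, [0, 0, -0.4], [0, 0, 0]],
  [0.4, [0, 0, -0.5], [0, 0, 0]],
  [0.4, [0, 0, -0.5], [0, 0, 0]],
  [0.4, [0, 0, -0.5], [0, 0, 0]],
  [0.4, [0, 0, -0.5], [0, 0, 0]],
  [0.4, [0, 0, -0.2], [0, 0, 0]],
  [0.4, [0, 0, 0], [0, 0, 0]],
])

```text
time: 26.68
ee_pos: [0.5053, -0.105, 0.2381]
tcp_rot: [-179.9, 0.0, -128.5]
wrist_force: [0.3, -0.9, 0.3]
opening: 0.034
```

>>> arm_command([
  [0.4, [0.4, 0.3, 0], [0, 0, 0]],
  [0.4, [0.4, 0.5, 0], [0, 0, 0]],
  [0.4, [0.4, 0.5, 0], [0, 0, 0]],
  [0.4, [0.4, 0.5, 0], [0, 0, 0]],
  [0.4, [0, 0.5, 0], [0, 0, 0]],
  [0.4, [0, 0.4, 0], [0, 0, 0]],
  [0.4, [0, 0.2, 0], [0, 0, 0]],
  [0.4, [0, 0, 0], [0, 0, 0]],
])

```text
time: 27.68
ee_pos: [0.309, -0.0717, 0.2372]
tcp_rot: [-180.0, -0.0, -128.4]
wrist_force: [-0.2, 0.3, 0.1]
opening: 0.0342
```

```bash
python3 - <<'E'
from workcell import bot,viewer
from rim import *
o=bot.get_obs(); print(o['time'],o['q'].round(1),o['ee_pos'].round(3))
s=viewer.camera('scene');t=viewer.camera('top'); cv2.imwrite('pics/f_s.png',s);cv2.imwrite('pics/f_t.png',t)
cv2.imwrite('pics/f.png',np.hstack([cv2.resize(t[190:310,250:370],(400,400)),cv2.resize(s[180:310,270:400],(400,400))]))
E
```

```text
27.675 [-13.  -26.3 -15.8 100.5  -0.  -64.6] [ 0.309 -0.072  0.237]
```

View pics/f.png

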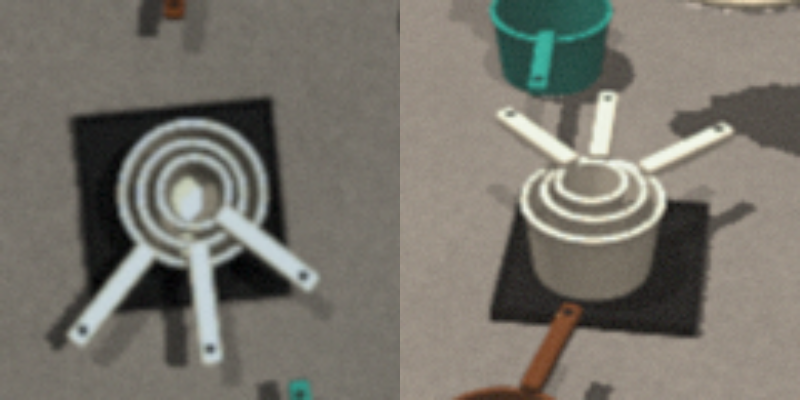

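View pics/f_t.png

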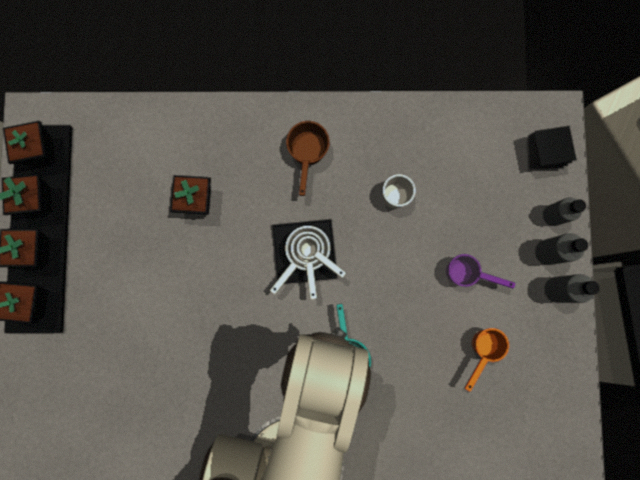

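Three concentric rims near (307,248), handles fanned, and the beaker (399,190) and pot (190,195) unmoved. One last measurement.

```bash
python3 - <<'E'
from workcell import bot,viewer
from rim import *
c=viewer.calibration('top'); t=cv2.imread('pics/f_t.png')
ys,xs=np.nonzero(white(t,135,50)[205:290,260:350]); uv=np.c_[xs+260,ys+205]
for n,z,R,lo,hi in(('w',.004,.0535,120,163),('m',.012,.0385,168,208),('n',.020,.0255,212,250)):
    g=circ(plane(c,uv,z+.066)[:,:2],R,(.558,-.038),.003); print(n,g,hyaw(t,c,g[0],z+.074,lo,hi))
E
```

```text
w (array([ 0.5583, -0.0384]), 273, np.float64(0.00139), array([30, 35, 35, 34, 35, 38, 35, 31])) ('yawline', np.float32(142.77737), 'yawc', np.float64(141.7), 'lateral off', -0.002, 'tip', np.float64(0.1447), np.int64(188))
m (array([ 0.5574, -0.0377]), 209, np.float64(0.00142), array([23, 28, 26, 25, 25, 28, 27, 27])) ('yawline', np.float32(6.8670125), 'yawc', np.float64(186.6), 'lateral off', -0.0005, 'tip', np.float64(0.1314), np.int64(164))
n (array([ 0.5581, -0.0402]), 142, np.float64(0.00143), array([15, 19, 20, 16, 17, 18, 17, 20])) ('yawline', np.float32(52.2339), 'yawc', np.float64(231.4), 'lateral off', -0.0013, 'tip', np.float64(0.1152), np.int64(116))
```

Axes agree within about 3 mm and the handle angles are about 142°, 187° and 232°. Handing in.

```bash
python3 -c "
from workcell import bot
print(bot.job_done())"
```

```text
the job is handed in; nothing more can be done
None
```

The three white dippers are nested and the job is handed in, at about 28 s of the 58 s allowed. I lowered the middle one into the wide one first, then the narrow one into the middle. Each went down until it touched with about 6 N, then I let go and moved the arm clear.

Final checks from the last pictures:
- **Handles:** they point at about 142°, 187° and 232°, so each step is about 45° anticlockwise.
- **Centring and seating:** the cup axes agree within about 3 mm. The height of each contact matched sitting on the floor of the outer cup, and the dippers look level.
- **Wide dipper:** it has not moved measurably in the tray.
- **Bystanders:** the beaker, the pot and the coloured look-alikes in view appear at the same pixels as before. The arm partly hides the turquoise one in the last top view.

**What went wrong or disagreed:**
- On the way to the narrow dipper the last joint reached its 180° range end and the arm stopped short of the target. I fixed this with a half turn of the tool before gripping.
- In the scene view, the rim fits scattered by 2–3 mm. The top view was steadier, and I relied on it.

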